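# Work the cleaned spray gun's two-stage trigger

## Task

The spray gun with the paint cup has just been cleaned and lies on its side on the bench; check that its two-stage trigger runs free. Squeeze the trigger against the handle, past the first-stage pressure point and fully into the second stage, hold it there for about a second, then let go so that it springs back. Leave the gun lying on its side where it is, without lifting it, and do not touch the blow gun (the one with the long thin nozzle and no cup).

Things in the scene. Friction and masses are not known exactly. Their poses are not given: they have to be found in the camera images.
- spray_grip (a point): Squeezing point of the loose spray gun (aluminium, 0.55 kg, 44 mm high as it lies), midway between handle back and trigger front, 22 mm above the bench. x = the way it sprays, y = towards barrel and cup, z = up. From here: handle back at x -25, trigger front at x +25 mm, both straight, y -29 to +40; barrel (36 mm thick) along x at y +65, cup up to y +167 at x +45, end collar y -50 to -66.
- first_stage (a joint): Turn of the trigger in its first stage, rad: 0 free, 0.11 at the pressure point. The trigger is a steel plate (8 mm thick, 26 mm high, centred 22 mm above the bench) pivoted at the barrel. Across handle and trigger it measures 50 mm free, 44 mm at the pressure point, about 36 mm fully squeezed. Takes 1.5 to 4.5 N at the squeezing point; springs back.
- second_stage (a joint): Further turn of the same trigger in its second stage, rad: 0 until the pressure point is passed, 0.14 fully squeezed (8 mm more travel). Needs about 9 N to start and 12 to 13 N to the stop: a grip of 20 N carries it home. Springs back to 0. Squeezed between fingers on both sides, closing along the gun's x, the loose gun slides some mm and centres itself.
- blow_gun: Bystander: blow gun of the same metal with a like handle and trigger, lying on its side, 36 mm high, with a long thin nozzle and no cup. Origin on the bench under it, 45 mm from its handle's middle towards the barrel; x = the way it blows (from -45 mm to the nozzle tip at +145 mm), y = towards the barrel (handle end at -125 mm, barrel side at +38 mm).

How it is judged:
On the way:
1. the trigger is squeezed past its pressure point, well into the second stage, and held there for at least half a second (value of joint each of first_stage, second_stage above 0.09 rad), for 0.5 s.
At the end, for the whole second after the job is handed in: the trigger has sprung back (both stages below 0.03 rad), and the spray gun lies on its side (within 0.2 rad) within 50 mm of where it was (value of joint each of first_stage, second_stage below 0.03 rad and distance of spray_grip from where it was at the start of the episode below 0.05 m and angle between spray_grip's own z axis and vertical below 0.2 rad); the robot touches nothing.
It fails at once if the spray gun is lifted by more than 30 mm (height (world z) of spray_grip above 0.052 m).
It fails at once if the blow gun is touched hard or shifted by more than 20 mm (distance of blow_gun from where it was at the start of the episode above 0.02 m or contact force between the fingers and blow_gun above 3 N).
It also fails if it takes over 32 s, if anything falls off the work surface, if the arm or the gripper's body presses on something with over 40 N, if the wrist force passes 120 N, or if a joint passes its speed limit or range.

## Robot

A 6-joint arm with a two-finger parallel gripper is mounted at the origin on the work surface. World frame = base frame: x ahead of the robot, y to its left, z up, the work surface at z = 0. Lengths are in m, angles in rad, forces in N, time in s.
With the tool pointing down it reaches from about 0.35 to 0.975 m from the base axis. Payload 4.9 kg.
Tool frame: the origin (TCP) lies on the centre line of the jaws, within the pads' length; the fingertips stand 8 mm ahead of it and the grasp point (between the pads) lies 11 mm behind it; z points along the fingers, y is the direction in which the jaws open and shut (so a half turn about z gives the same grasp; the last joint's range is limited). The gripper opens to 85 mm and grips with 20 to 120 N. Pads are 22 mm wide; open, the fingers measure 114 mm over their backs; the gripper's body (76 mm by 85 mm) begins 54 mm behind the grasp point. The pads swing forward as they close: fully open they stand 13 mm farther back than shut.
Start: joints at [1.144, 0.053, 1.613, -0, 1.476, -0.119], TCP at [0.189, 0.596, 0.239] pointing down, gripper open.
Joint ranges: [-3.01, 3.01], [-1.01, 2.22], [0.06, 2.58], [-1.02, 4.17], [0.09, 2.62], [-3.14, 3.14]. Speed limits (rad/s): [2.57, 2.57, 3.14, 3.14, 3.14, 3.14].

## Interface

Orientations are given as a rotation vector (axis times angle).
In Python, from station import get_obs, get_image, calibration, finish_job gives the robot as it stands. The module is installed in compiled form; this text tells all that it offers.
- The arm moves only by the shell command python3 -m jog 'ROWS' [FORCE]. ROWS is JSON, a list of rows, each a list of 7 numbers: the shift along the tool's x, y, z in cm, then the turn, a rotation vector about the tool's x, y, z in rad, then the closure in counts, from 0 (fully open) to 255 (shut). In form: [[dx, dy, dz, ax, ay, az, jaw], ...]. A call has 1 to 8 rows; each row is the pose to reach, as a shift and turn from the pose measured when the call began, along the tool's axes at that moment; what a row does not reach only later rows make up. A row lasts 1/12 s, in which the tool goes at most 41.7 mm and 7.16 degrees, less where a joint would pass 70% of its speed; a pose out of reach is approached as far as the arm can. A call with a gripper value outside its range is refused whole. The fingers move at their own pace and stop on an object; FORCE is the grip in N (left out, the last holds). Time passes only in rows, so rows that repeat a pose let the fingers close. It gives the time, the measured TCP pose, the force and the opening at its end, in the units of the state.
- get_obs(): the state, without advancing time (a new reading comes with each control period).
- get_image(name): name is "scene" or "top" or "wrist"; returns the picture (400x640x3 uint8, red, green, blue); there is no depth.
- calibration(name): a dict with "vfov" (degrees; the focal length in pixels is half the picture's height over the tangent of half this angle, whatever the lens; pixels are square), "cx", "cy" (the principal point, pixels), "R" (3x3) and "t" (3): a world point X has camera coordinates R X + t. Camera axes: x right, y down, z forward; pixel columns grow to the right and rows downward; lengths in m; the calibration is good to about 2 mm. A picture is of the moment at which its call begins: read the wrist's pose just before it. calibration takes no time and is no camera call; for the wrist camera it gives the pose at the moment of the call.
- finish_job(): hands the job in, once; it reports no verdict.
The state is a dict: "t": time; "q": joint angles; "dq": joint speeds; "effort": joint torques, N m; "tool_pos": TCP position; "tool_rot": TCP orientation; "contact_force": force on the tool from outside, world axes, zero at the start; "wrist_torque": the same for the moment, N m; "opening": finger opening in m.
Only numpy, scipy, OpenCV 4.12 (cv2) and the standard library are available. Lean on these libraries where they do the work, as an engineer would, in place of code of your own. Each camera call takes 0.05 s, during which the arm holds its last target. There are 200 camera calls.

## Working session

There is one attempt and no reset: what is moved stays moved. The work goes in short steps, Python scripts to look and compute and a shell command to move; the robot and the scene stay as the last step left them, time stands still between calls to the robot, and variables do not carry over. Pictures are saved under pics/ and viewed, about 8 in all and at most 12, crops included, and the job is handed in when it is done.

```bash
mkdir -p pics
python3 - <<'E'
from station import *
import cv2
for n in ("top","scene"):
    c=calibration(n); print(n,c)
    cv2.imwrite(f"pics/{n}0.png",get_image(n)[:,:,::-1])
o=get_obs(); print(o["t"],o["tool_pos"],o["tool_rot"],o["opening"])
E
```

```text
top {'vfov': 50.071610139546024, 'cx': 329.0494951792627, 'cy': 201.1754124236783, 'R': array([[-1.70016216e-02, -9.99844675e-01, -4.64435560e-03],
       [-9.76331290e-01,  1.76030999e-02, -2.15562852e-01],
       [ 2.15611125e-01,  8.69511641e-04, -9.76478923e-01]]), 't': array([-0.00336628,  0.54114985,  0.5982634 ])}
scene {'vfov': 56.745419841579, 'cx': 316.47348303729086, 'cy': 200.5667686978331, 'R': array([[ 0.80977871,  0.58665105,  0.00994929],
       [ 0.40576525, -0.54768519, -0.73170725],
       [-0.42380774,  0.59655803, -0.68154641]]), 't': array([-0.428431  , -0.19747404,  0.92483831])}
0.1 [0.18910527 0.59513169 0.23819009] [-4.81477022e-01 -3.10396309e+00  2.81013393e-03] 0.08539067819659434
```

View pics/top0.png

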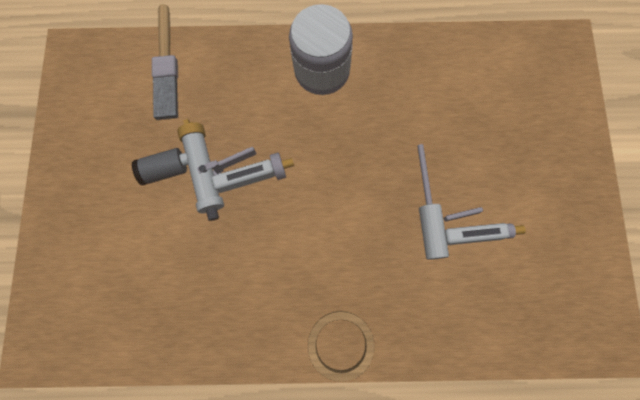

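The spray gun is on the left: cup (158,166), barrel (200,170), handle (247,176), trigger (235,160), collar (278,167). The blow gun is far off to the right at (435,230). I'll zoom in.

Run:
```python
import cv2
a=cv2.imread("pics/top0.png")[110:230,125:305]
cv2.imwrite("pics/c1.png",cv2.resize(a,None,fx=4.4,fy=4.4,interpolation=cv2.INTER_CUBIC))
```

```text
(no output)
```

View pics/c1.png

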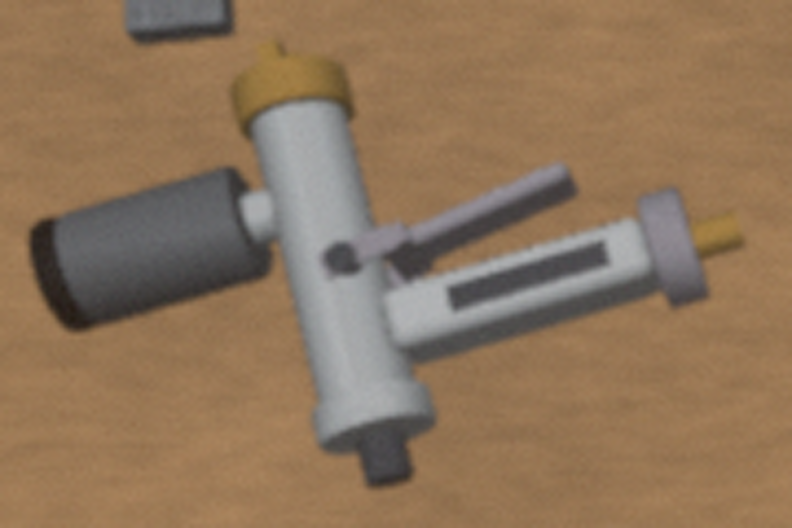

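```bash
cat > h.py <<'E'
import numpy as np
from station import calibration
def ray(n,u,v,z):
    c=calibration(n);f=200/np.tan(np.radians(c["vfov"]/2))
    d=c["R"].T@np.array([(u-c["cx"])/f,(v-c["cy"])/f,1]);o=-c["R"].T@c["t"]
    return o+d*(z-o[2])/d[2]
E
python3 - <<'E'
from h import *
from scipy.spatial.transform import Rotation as Ro
from station import get_obs
P=lambda u,v,z: ray("top",125+u/4.4-.4,110+v/4.4-.4,z)
pts=dict(trA=P(410,235,.035),trB=P(565,163,.035),hbA=P(395,348,.036),hbB=P(650,275,.036),hfA=P(385,295,.036),hfB=P(640,222,.036),
 barF=P(303,110,.04),barB=P(370,390,.04),colIn=P(640,200,.04),colOut=P(683,195,.04),cupEnd=P(52,275,.04))
for k,v in pts.items(): print(k,v.round(4))
ang=lambda a,b:np.degrees(np.arctan2(*(a-b)[[1,0]]))
print("handle y dir",ang(pts["hbA"],pts["hbB"]),ang(pts["hfA"],pts["hfB"]),"trig",ang(pts["trA"],pts["trB"]),"barrel x",ang(pts["barF"],pts["barB"]))
th=np.radians((ang(pts["hbA"],pts["hbB"])+ang(pts["hfA"],pts["hfB"]))/2-90)
ex=np.array([np.cos(th),np.sin(th)]);ey=np.array([-ex[1],ex[0]])
for k,v in pts.items(): print(k,"ex %.4f ey %.4f"%(v[:2]@ex,v[:2]@ey))
print(np.degrees(th),ex,ey)
print(Ro.from_rotvec(get_obs()["tool_rot"]).as_matrix().round(3))
E
```

```text
trA [0.6131 0.167  0.035 ]
trB [0.6401 0.1103 0.035 ]
hbA [0.5699 0.1706 0.036 ]
hbB [0.5958 0.078  0.036 ]
hfA [0.59  0.175 0.036]
hfB [0.6163 0.0819 0.036 ]
barF [0.661  0.2075 0.04  ]
barB [0.5534 0.1778 0.04  ]
colIn [0.6234 0.0814 0.04  ]
colOut [0.6251 0.0656 0.04  ]
cupEnd [0.5987 0.2961 0.04  ]
handle y dir 105.6526684834953 105.75114088724962 trig 115.43957580849182 barrel x 15.419822169545283
trA ex 0.6355 ey -0.0051
trB ex 0.6461 ey -0.0671
hbA ex 0.5948 ey 0.0100
hbB ex 0.5947 ey -0.0862
hfA ex 0.6153 ey 0.0088
hfB ex 0.6154 ey -0.0879
barF ex 0.6924 ey 0.0209
barB ex 0.5809 ey 0.0214
colIn ex 0.6222 ey -0.0903
colOut ex 0.6195 ey -0.1060
cupEnd ex 0.6564 ey 0.1230
15.701904685372455 [0.96268275 0.27063245] [-0.27063245  0.96268275]
[[-0.953  0.303 -0.001]
 [ 0.303  0.953 -0.002]
 [ 0.    -0.002 -1.   ]]
```

```bash
python3 -m jog '[[-4,-2,0,0,0,0.08,0],[-7,-4,0,0,0,0.16,0],[-10.5,-6,0,0,0,0.24,0],[-14,-8,0,0,0,0.32,0],[-17.5,-10,0,0,0,0.4,0],[-21,-12,0,0,0,0.46,0],[-24,-14,0,0,0,0.5,0],[-27,-16,0,0,0,0.5,0]]' 20
python3 - <<'E'
from station import *
from scipy.spatial.transform import Rotation as Ro
import numpy as np
o=get_obs();R=Ro.from_rotvec(o["tool_rot"]).as_matrix();print(o["tool_pos"],(R.T@(np.array([.6063,.1268,.20])-o["tool_pos"])*100).round(2),np.radians(np.degrees(np.arctan2(R[1,1],R[0,1]))-15.7),o["q"].round(2))
E
```

```text
t: 0.77
tool_pos: [0.3987, 0.359, 0.2379]
tool_rot: [-1.237, -2.887, 0.004]
contact_force: [0.4, 0.4, 0.0]
opening: 0.0854
[0.39869808 0.35902294 0.23793829] [-31.13  -0.98   3.81] 0.4873295068503325 [ 0.59 -0.16  1.82 -0.    1.48 -0.17]
```

```bash
python3 -m jog '[[-4,-0.2,0.5,0,0,0.07,0],[-8,-0.3,1,0,0,0.14,0],[-12,-0.5,1.5,0,0,0.21,0],[-16,-0.6,2,0,0,0.28,0],[-20,-0.7,2.5,0,0,0.35,0],[-24,-0.8,3,0,0,0.42,0],[-28,-0.9,3.4,0,0,0.49,0],[-31.1,-1,3.8,0,0,0.49,0]]'; python3 -m jog '[[0,0,0,0,0,0,0],[0,0,0,0,0,0,0]]'
python3 - <<'E'
from station import *
from scipy.spatial.transform import Rotation as Ro
import numpy as np,cv2
o=get_obs();R=Ro.from_rotvec(o["tool_rot"]).as_matrix();print(o["tool_pos"],(R.T@(np.array([.6063,.1268,.20])-o["tool_pos"])*100).round(2),np.radians(np.degrees(np.arctan2(R[1,1],R[0,1]))-15.7),R.round(3))
c=calibration("wrist");print(c);np.savez("w1.npz",**c)
cv2.imwrite("pics/w1.png",get_image("wrist")[:,:,::-1])
E
```

```text
t: 1.43
tool_pos: [0.6072, 0.1243, 0.1992]
tool_rot: [1.905, 2.498, -0.005]
contact_force: [-0.4, 0.7, 0.6]
opening: 0.0856
t: 1.6
tool_pos: [0.6074, 0.1226, 0.1978]
tool_rot: [-1.908, -2.493, 0.007]
contact_force: [-0.0, 1.0, 0.5]
opening: 0.0851
[0.60740521 0.12264542 0.19784906] [ 0.43  0.   -0.22] -0.009590921959882301 [[-0.261  0.965 -0.004]
 [ 0.965  0.261 -0.003]
 [-0.001 -0.005 -1.   ]]
{'vfov': 64.8938058002525, 'cx': 317.8237831270276, 'cy': 201.7704666638586, 'R': array([[ 0.96517822,  0.2615478 , -0.00487399],
       [ 0.2498339 , -0.91610735,  0.31357671],
       [ 0.0775502 , -0.3038751 , -0.94955036]]), 't': array([-0.61901072, -0.06645281,  0.33005919])}
```

View pics/w1.png

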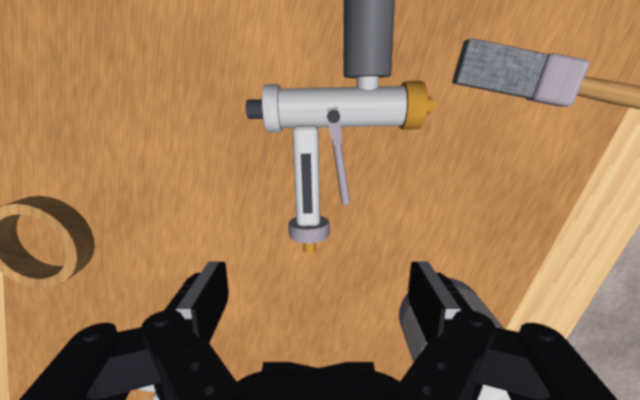

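The gun shows with its handle back at column ~294, the trigger front from (340,130) to (349,203), and the collar at (309,230). The jar sits behind the right finger at (440,310).

Run:
```python
from h import *
import h
w=np.load("w1.npz"); W={k:w[k] for k in w}; W["vfov"]=float(W["vfov"])
h.calibration=lambda n:W if n=="wrist" else calibration(n)
th=np.radians(15.7);ex=np.array([np.cos(th),np.sin(th)]);ey=np.array([-ex[1],ex[0]]);g=np.array([.6063,.1268])
def s(k,n,u,v,z):
    p=ray(n,u,v,z)[:2]; print(k,"xy",p.round(4),"gun xy mm",(1e3*np.array([(p-g)@ex,(p-g)@ey])).round(1))
s("hbA","wrist",293.5,130,.036);s("hbB","wrist",297,222,.036)
s("trA","wrist",338,128,.035);s("trB","wrist",349,202,.035)
s("trA30","wrist",338,128,.03);s("barL","wrist",280,106,.04);s("barR","wrist",405,104,.04)
s("colIn","wrist",309,216,.04);s("colbottom","wrist",309,240,.022);s("screw","wrist",333,116,.044)
s("jarbase","top",322,93,0);s("jarL","top",293,75,0)
```

```text
hbA xy [0.5728 0.168 ] gun xy mm [-21.1  48.8]
hbB xy [0.5979 0.0805] gun xy mm [-20.6 -42.3]
trA xy [0.6119 0.1804] gun xy mm [19.9 50.1]
trB xy [0.6425 0.1144] gun xy mm [ 31.5 -21.7]
trA30 xy [0.6123 0.18  ] gun xy mm [20.2 49.6]
barL xy [0.5565 0.1856] gun xy mm [-32.   70.1]
barR xy [0.6627 0.2161] gun xy mm [78.5 70.7]
colIn xy [0.6077 0.0915] gun xy mm [ -8.2 -34.4]
colbottom xy [0.6159 0.0579] gun xy mm [ -9.4 -68.9]
screw xy [0.604  0.1898] gun xy mm [14.8 61.3]
jarbase xy [ 0.7509 -0.0036] gun xy mm [ 103.9 -164.7]
jarL xy [0.7869 0.0479] gun xy mm [ 152.5 -124.8]
```

```bash
python3 -m jog '[[0.5,0.2,3,0,0,-0.01,0],[0.5,0.2,6,0,0,-0.01,0],[0.5,0.2,9,0,0,-0.01,0],[0.5,0.2,12,0,0,-0.01,0],[0.5,0.2,14,0,0,-0.01,0],[0.5,0.2,15,0,0,-0.01,0],[0.5,0.2,15,0,0,-0.01,0],[0.5,0.2,15,0,0,-0.01,0]]'
python3 - <<'E'
from station import *
import cv2
cv2.imwrite("pics/w2.png",get_image("wrist")[:,:,::-1])
E
```

```text
t: 2.32
tool_pos: [0.6067, 0.1298, 0.0489]
tool_rot: [-1.892, -2.506, 0.006]
contact_force: [1.3, -1.5, -0.5]
opening: 0.0855
```

View pics/w2.png

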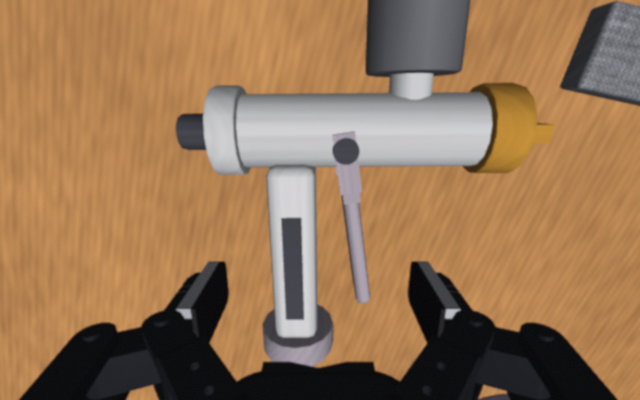

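The gun sits centred between the jaws: handle back at column 268, trigger front at 368, jaws at 225 and 412. Going down.

```bash
python3 -m jog '[[-0.2,0,1,0,0,0,0],[-0.2,0,2,0,0,0,0],[-0.2,0,3,0,0,0,0],[-0.2,0,3.6,0,0,0,0],[-0.2,0,3.6,0,0,0,0],[-0.2,0,3.6,0,0,0,0]]' 20; python3 -m jog '[[0,0,0,0,0,0,60],[0,0,0,0,0,0,90],[0,0,0,0,0,0,105],[0,0,0,0,0,0,115],[0,0,0,0,0,0,120],[0,0,0,0,0,0,125],[0,0,0,0,0,0,130],[0,0,0,0,0,0,135]]' 20
python3 - <<'E'
from station import *
import cv2
cv2.imwrite("pics/w3.png",get_image("wrist")[:,:,::-1])
E
```

```text
t: 2.87
tool_pos: [0.6075, 0.1276, 0.013]
tool_rot: [-1.893, -2.506, 0.006]
contact_force: [-0.9, -0.1, -0.2]
opening: 0.0855
t: 3.53
tool_pos: [0.607, 0.1269, 0.0144]
tool_rot: [-1.891, -2.506, 0.01]
contact_force: [-7.7, -3.2, 9.6]
opening: 0.0411
```

View pics/w3.png

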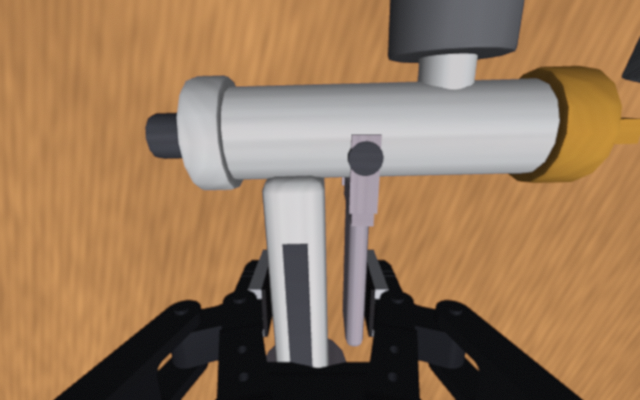

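Both pads are on the handle and trigger, opening 41 mm. Closing fully at 20 N and holding.

```bash
python3 -m jog '[[0,0,-0.1,0,0,0,145],[0,0,-0.1,0,0,0,155],[0,0,-0.1,0,0,0,165],[0,0,-0.1,0,0,0,175],[0,0,-0.1,0,0,0,185],[0,0,-0.1,0,0,0,200],[0,0,-0.1,0,0,0,200],[0,0,-0.1,0,0,0,200]]' 20; python3 -m jog '[[0,0,0,0,0,0,200],[0,0,0,0,0,0,200],[0,0,0,0,0,0,200],[0,0,0,0,0,0,200],[0,0,0,0,0,0,200],[0,0,0,0,0,0,200],[0,0,0,0,0,0,200],[0,0,0,0,0,0,200]]'
python3 - <<'E'
from station import *
import cv2
cv2.imwrite("pics/w4.png",get_image("wrist")[:,:,::-1])
E
```

```text
t: 4.25
tool_pos: [0.607, 0.1269, 0.0153]
tool_rot: [-1.891, -2.506, 0.01]
contact_force: [-2.0, -2.8, 0.6]
opening: 0.0354
t: 4.92
tool_pos: [0.607, 0.1268, 0.0153]
tool_rot: [-1.891, -2.506, 0.01]
contact_force: [-1.7, -1.1, 0.9]
opening: 0.0354
```

View pics/w4.png

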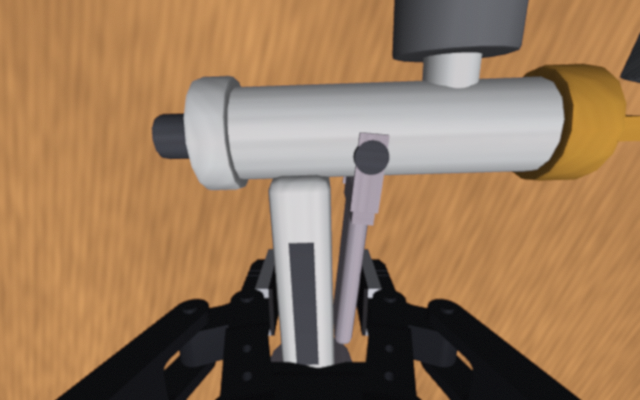

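Opening is 35.4 mm and steady, and the trigger is tilted in towards the handle, so it is at the stop. Holding a bit longer, then releasing slowly.

```bash
python3 -m jog '[[0,0,0,0,0,0,200],[0,0,0,0,0,0,200],[0,0,0,0,0,0,200],[0,0,0,0,0,0,200],[0,0,0,0,0,0,200],[0,0,0,0,0,0,200],[0,0,0,0,0,0,200],[0,0,0,0,0,0,200]]'; python3 -m jog '[[0,0,0,0,0,0,130],[0,0,0,0,0,0,110],[0,0,0,0,0,0,80],[0,0,0,0,0,0,40],[0,0,0,0,0,0,0],[0,0,0,0,0,0,0],[0,0,0,0,0,0,0],[0,0,0,0,0,0,0]]';  python3 -m jog '[[0,0,-1,0,0,0,0],[0,0,-3,0,0,0,0],[0,0,-6,0,0,0,0],[0,0,-9,0,0,0,0],[0,0,-12,0,0,0,0],[0,0,-15,0,0,0,0],[0,0,-18,0,0,0,0],[0,0,-18,0,0,0,0]]'
python3 - <<'E'
from station import *
import cv2,numpy as np
a=get_image("top")[:,:,::-1];cv2.imwrite("pics/t5.png",a)
b=get_image("wrist")[:,:,::-1];cv2.imwrite("pics/w5.png",np.vstack([b[:290],a[:290]]))
E
```

```text
t: 5.63
tool_pos: [0.607, 0.1269, 0.0153]
tool_rot: [-1.891, -2.506, 0.01]
contact_force: [-1.6, -2.2, 0.7]
opening: 0.0352
t: 6.3
tool_pos: [0.6071, 0.1268, 0.0155]
tool_rot: [-1.892, -2.506, 0.01]
contact_force: [1.2, 0.0, 0.1]
opening: 0.0857
t: 6.97
tool_pos: [0.612, 0.1279, 0.2051]
tool_rot: [1.887, 2.501, 0.005]
contact_force: [0.9, 0.1, 1.1]
opening: 0.0855
```

View pics/w5.png

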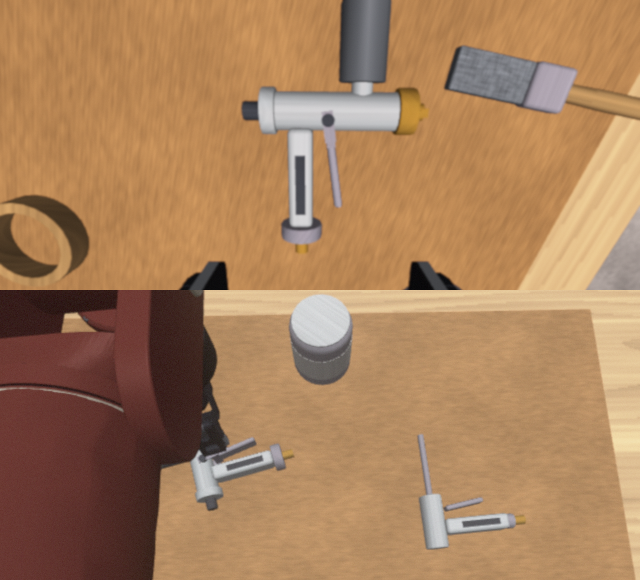

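The trigger is back at its free angle, from (333,130) to (340,206). The gun lies where it was, and the blow gun has not moved. Settling, then handing in.

```bash
python3 -m jog '[[0,0,0,0,0,0,0],[0,0,0,0,0,0,0],[0,0,0,0,0,0,0]]'; python3 -c "from station import *; print(finish_job())"
```

```text
t: 7.32
tool_pos: [0.6084, 0.1276, 0.1969]
tool_rot: [-1.892, -2.507, 0.007]
contact_force: [0.7, 0.1, 0.3]
opening: 0.0854
the job is handed in; nothing more can be done
None
```

I squeezed the spray gun's trigger fully into its second stage, held it there and released it. It sprang back, and I handed the job in at about 7.3 s (limit 32 s).

- **Squeeze:** I closed the fingers on the handle and trigger with a 20 N grip. The opening held at about 35.3 mm for at least 1.4 s, against the 36 mm given for fully squeezed.
- **Release:** I opened the fingers fully and raised the tool to about 0.20 m, clear of everything. The last wrist picture shows the trigger back at its free angle.
- **Gun position:** The gun still lies on its side, judged by eye to be within a few mm of where it was; I did not measure its final position.
- **Blow gun:** It appears in the same place in the top pictures before and after, and the arm never went near it.
- **Anomaly:** While closing I saw a brief upward force of about 10 N on the tool. I raised the tool about 1 mm and it dropped to under 1 N.

The two camera estimates of the gun's position differed by 2 to 5 mm, so I aimed between them. No check failed.

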